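# Slide a bearing along the fence into a marking jig

### The job

Load the big bearing into the marking jig without lifting it: slide it over the plate up against the long fence, then push it along the fence, keeping it against the fence all the way, past the sprung plunger and under the bridge until it meets the stop screw. Press it on the stop screw with about 9 N for a second, without ramming it or jamming it into the fence, then let go, so that it stays against fence and screw. Leave the small bearing, the glue bottle and the marker alone.

Things in the scene. Friction and masses are not known exactly. Their poses are not given: they have to be found in the camera images.
- jig: Fixed, oiled, slippery aluminium plate on the bench, 130 (its x) x 320 (its y) x 10 mm. Origin: centre of the underside, z up. The fence runs along its +x side, away from the robot; stop block, bridge and plunger are at its -y (right) end, the +y (left) end is open. All below share its axes.
- bridge (a point): Middle of the steel strip that spans the plate over the nest (jig x = -2.5, y = -101 mm), at its underside, 34 mm above the bench (24 mm clear over the plate). Strip 30 mm wide in y (jig y -116 to -86), 5 mm thick, screw heads to 41 mm. It stands on the fence and on a post at jig x = -63 to -49 mm.
- plunger_rest (a point): Axis of the plunger's slippery white upright nose at rest, at plate level (jig x = -21, y = -70 mm). Nose 16 mm in diameter, top 28 mm above the bench; springs back up to 11 mm in -x (2 N, 5 N fully back). To pass, the bearing needs up to 8 N along the fence; beyond, the nose pushes it on and holds it.
- plunger_housing (a point): Top centre of the dark fixed block that carries the plunger, 30 x 26 mm, top 32 mm above the bench (jig x = -65 to -35, y = -83 to -57 mm).
- fence: Straight bar of oiled, slippery ground steel on the plate, 18 mm thick, 316 mm long, top 34 mm above the bench. Origin: centre of its underside. The bearing runs along its -x face, 9 mm from the origin (jig x = +40 mm); a bearing touching it has its centre at jig x = +9 mm.
- stop_block: Dark block, 64 x 26 x 24 mm, origin: centre of underside (jig x 9, y -145 mm). The stop screw, a steel head of 16 mm diameter 9 mm above the plate, stands 8 to 18 mm out of its +y face, differently each time: the end must be felt, with the bearing's centre at jig y -93 to -83 mm. It does not yield; over 15 N is ramming.
- bearing: The big steel ball bearing, 62 mm diameter, 16 mm high, about 0.16 kg, lying flat on the plate's open left part, 8 to 35 mm off the fence. Origin: centre of the underside. It slides and turns freely.
- small_bearing: Bystander: smaller ball bearing, 52 mm diameter, 16 mm high, on the bench right of the jig. Origin: centre of the underside.
- glue_bottle: Bystander: squeeze bottle, 40 mm diameter, 128 mm high, standing. Origin: centre of the underside.
- marker: Bystander: marker pen, 130 mm long (its y), 17 mm thick, lying on the bench left behind the jig. Origin: centre of the underside.
Things that resemble listed ones, but are neither listed nor needed, are in the scene too. What is shaped like the bearing but orange is not meant.

How it is judged (in metres and radians):
On the way, in this order (a step that is already met when the one before it is completed fails the run):
1. the bearing has been slid against the fence (gap under 3 mm) in the open left part of the jig (x of bearing in the frame of jig above 0.006 m and y of bearing in the frame of jig above 0.03 m), for 0.1 s.
2. the bearing, against the fence, is pressed on the stop screw with more than 5 N for 0.5 s (x of bearing in the frame of jig above 0.006 m and contact force between bearing and stop_block above 5 N), for 0.5 s.
At the end, for the whole second after the job is handed in: The big bearing lies at rest in the nest under the bridge, within 3 mm of the fence, beyond the plunger's nose and still touching the stop screw (more than 0.2 N) (x of bearing in the frame of jig above 0.006 m and y of bearing in the frame of jig below -0.076 m and contact force between bearing and stop_block above 0.2 N and linear speed of bearing below 0.01 m/s).
It fails at once if the bearing is more than 5 mm off the fence anywhere right of the jig's left part (jig y below 30 mm) (y of bearing in the frame of jig below 0.03 m and x of bearing in the frame of jig below 0.004 m).
It fails at once if the bearing is lifted off the plate (by more than 10 mm) or tipped (z of bearing in the frame of jig above 0.02 m or angle between bearing's own z axis and vertical above 0.25 rad).
It fails at once if the bearing is rammed on the stop screw (more than 15 N) (contact force between bearing and stop_block above 15 N).
It fails at once if the bearing is jammed into the fence (more than 22 N) (contact force between bearing and fence above 22 N).
It fails at once if a bystander is displaced by more than 30 mm (distance of any of small_bearing, glue_bottle, marker from where it was at the start of the episode above 0.03 m).
It also fails if it takes over 67 s, if anything falls off the work surface, if the arm or the gripper's body presses on something with over 40 N, if the wrist force passes 120 N, or if a joint passes its speed limit or range.

### The arm

A 6-joint arm with a two-finger parallel gripper is mounted at the origin on a cart in front of the work surface, level with it; the furniture and walls round the work are solid. World frame = base frame: x ahead of the robot, y to its left, z up, the work surface at z = 0. Lengths are in mm, angles in rad, forces in N, time in s.
With the tool pointing down it reaches from about 275 to 1000 mm from the base axis. Payload 8.4 kg.
Tool frame: the origin (TCP) lies on the mounting face of the last link; the fingertips stand 173 mm ahead of it and the grasp point (between the pads) lies 155 mm ahead of it; z points along the fingers, y is the direction in which the jaws open and shut (so a half turn about z gives the same grasp; the last joint's range is limited). The gripper opens to 85 mm and grips with 20 to 120 N. Pads are 22 mm wide; open, the fingers measure 114 mm over their backs; the gripper's body (76 mm by 85 mm) begins 54 mm behind the grasp point. The pads swing forward as they close: fully open they stand 13 mm farther back than shut.
Start: joints at [-1.185, 0.353, 1.633, -0, 1.155, -0.002], TCP at [236.345, -578.594, 404.681] pointing down, gripper open.
Joint ranges: [-2.63, 2.63], [-0.92, 2.1], [0.06, 2.66], [-1.3, 4.44], [0, 2.69], [-3.02, 3.02]. Speed limits (rad/s): [2.22, 2.22, 2.79, 3.14, 3.14, 3.14].

### API

Orientations are given as [roll, pitch, yaw] about the fixed x, y, z axes, in that order (R = Rz(yaw) Ry(pitch) Rx(roll)).
In Python, from rig import readout, imaging, ticket gives the robot as it stands.
- The arm moves only by the tool step_arm, never from a script. Its argument "deltas" is a list of rows, each an object with "translation": the shift along the tool's x, y, z in cm, a list of three; "rot": the turn, a rotation vector about the tool's x, y, z in rad, a list of three. In form: [{"translation": [x, y, z], "rot": [rx, ry, rz]}, ...]. A call has 1 to 8 rows; each row is the pose to reach, as a shift and turn from the pose commanded when the call began, along the tool's axes at that moment; what a row does not reach only later rows make up. A row lasts 1/8 s, in which the tool goes at most 62.5 mm and 10.7 degrees, less where a joint would pass 70% of its speed; a pose out of reach is approached as far as the arm can. A call with a gripper value outside its range is refused whole. "grip" is the closure in counts, from 0 (fully open) to 255 (shut), set as the call begins (left out, the last holds). The fingers move at their own pace and stop on an object; "squeeze" is the grip in N (left out, the last holds). Time passes only in rows, so rows that repeat a pose let the fingers close. It gives the time, the measured TCP pose, the force and the opening at its end, in the units of the state.
- readout.sense(): the state, without advancing time (a new reading comes with each control period).
- imaging.grab_frame(name): name is "scene" or "top" or "wrist"; returns a dict with "image" (480x640x3 uint8, red, green, blue), "camera_matrix" (3x3 intrinsics, pixels), "world_to_cam" (4x4, takes a point from world to camera coordinates). Camera axes: x right, y up, looking along -z (the intrinsics and any distortion apply to the point x, -y, -z); pixel columns grow to the right and rows downward; lengths in mm; the calibration is good to about 2 mm. A picture is of the moment at which its call begins. There is no depth.
- ticket.sign_off(): hands the job in, once; it reports no verdict.
The state is a dict: "clock": time; "qpos": joint angles; "qvel": joint speeds; "joint_efforts": joint torques, N m; "eef_pos": TCP position; "tcp_rot": TCP orientation; "contact_force": force on the tool from outside, world axes, zero at the start; "wrist_torque": the same for the moment, N m; "opening": opening from 0.0 (shut) to 1.0 (fully open).
Only numpy, scipy, OpenCV 4.12 (cv2) and the standard library are available. Lean on these libraries where they do the work, as an engineer would, in place of code of your own. Each camera call takes 0.05 s, during which the arm holds its last target.

## Working session

There is one attempt and no reset: what is moved stays moved. The work goes in short steps, Python scripts to look and compute and a tool call to move; the robot and the scene stay as the last step left them, time stands still between calls to the robot, and variables do not carry over. Pictures are saved under pics/ and viewed, and the job is handed in when it is done.

Besides the shell and the picture viewer there is one more tool, called after "Emit:" by a JSON object that holds its "name" and its "arguments". step_arm: Moves the arm, as the interface text tells. Its arguments: {"type":"object","properties":{"deltas":{"type":"array","items":{"type":"object","properties":{"translation":{"type":"array","items":{"type":"number"}},"rot":{"type":"array","items":{"type":"number"}}}}},"grip":{"type":"number"},"squeeze":{"type":"number"}},"required":["deltas"]}

```bash
mkdir -p pics; ls
python3 - <<'E'
from rig import readout, imaging
import cv2
for n in("scene","top","wrist"):
    f=imaging.grab_frame(n); cv2.imwrite(f"pics/{n}0.png",f["image"][:,:,::-1]); print(n,f["camera_matrix"].round(1).tolist(),f["world_to_cam"].round(3).tolist(), [k for k in f])
s=readout.sense(); print(s)
E
```

```text
pics
scene [[606.1, 0.0, 326.1], [0.0, 606.1, 239.8], [0.0, 0.0, 1.0]] [[-0.787, -0.617, 0.007, 535.748], [0.421, -0.529, 0.737, -175.993], [-0.451, 0.583, 0.676, -1449.154], [0.0, 0.0, 0.0, 1.0]] ['image', 'camera_matrix', 'world_to_cam']
top [[480.9, 0.0, 321.0], [0.0, 480.9, 233.9], [0.0, 0.0, 1.0]] [[0.002, -1.0, 0.023, 149.655], [0.997, 0.004, 0.08, -525.471], [-0.08, 0.022, 0.997, -1115.621], [0.0, 0.0, 0.0, 1.0]] ['image', 'camera_matrix', 'world_to_cam']
wrist [[347.4, 0.0, 313.8], [0.0, 347.4, 243.1], [0.0, 0.0, 1.0]] [[0.378, -0.926, -0.002, -623.305], [0.89, 0.364, -0.275, 36.754], [0.256, 0.102, 0.961, -380.111], [0.0, 0.0, 0.0, 1.0]] ['image', 'camera_matrix', 'world_to_cam']
{'clock': 0.15, 'qpos': array([-1.18539079e+00,  3.53531091e-01,  1.63392214e+00, -1.57351214e-05,
        1.15520631e+00, -2.39406324e-03]), 'qvel': array([ 0.00253231, -0.00138542, -0.00206038, -0.00134765,  0.00080319,
        0.00049663]), 'joint_efforts': array([ 2.03536598e-03, -6.05634642e+01, -3.42337847e+01,  1.35910855e-04,
        6.12206262e-03,  2.88866045e-05]), 'eef_pos': array([ 236.28641131, -578.44131005,  404.1254074 ]), 'tcp_rot': array([-3.14052574e+00,  1.18347141e-05,  3.87805965e-01]), 'contact_force': array([-1.16499929, -0.39132461, -0.28821628]), 'wrist_torque': array([ 0.02550965, -0.01168053, -0.00696221]), 'opening': 0.9990249664693758}
```

View pics/top0.png

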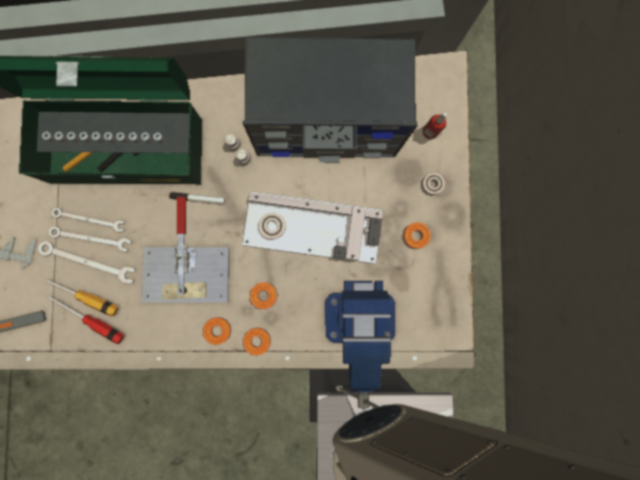

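View pics/scene0.png

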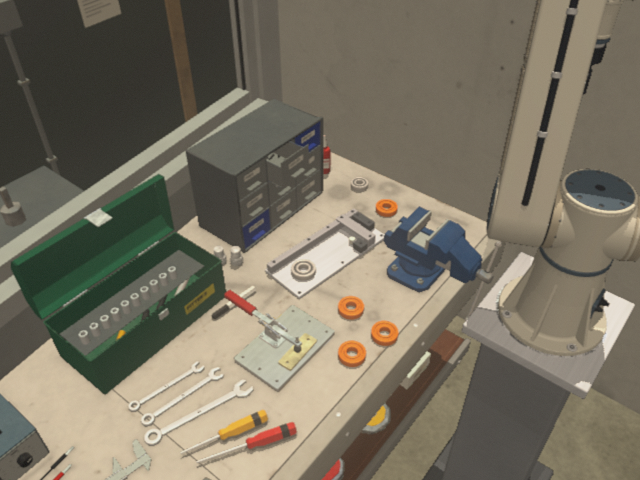

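The candidates are all ring-shaped. In the top image, the steel ring at (271,226) lies on the jig plate and the steel ring at (433,184) lies on the bench right of the jig, which makes it the small bearing. The orange rings at (416,235), (263,295), (217,331) and (257,341) are decoys. The ring on the plate fits "big bearing", so I'll confirm it in an enlarged crop.

```bash
cat > h.py <<'E'
import numpy as np, cv2
from rig import readout, imaging
def grab(n):
    f=imaging.grab_frame(n); return f["image"],f["camera_matrix"],f["world_to_cam"]
def p2w(uv,K,T,z):
    R=T[:3,:3];t=T[:3,3];o=-R.T@t
    uv=np.atleast_2d(uv).astype(float)
    d=np.c_[(uv[:,0]-K[0,2])/K[0,0],-(uv[:,1]-K[1,2])/K[1,1],-np.ones(len(uv))]@R
    return o+d*((z-o[2])/d[:,2])[:,None]
def w2p(P,K,T):
    c=np.atleast_2d(P)@T[:3,:3].T+T[:3,3]; return np.c_[K[0,0]*c[:,0]/-c[:,2]+K[0,2],K[1,1]*-c[:,1]/-c[:,2]+K[1,2]]
E
python3 - <<'E'
from h import *
im,K,T=grab("top")
c=cv2.resize(im[170:280,230:400],None,fx=4.7,fy=4.7,interpolation=cv2.INTER_CUBIC)
cv2.imwrite("pics/crop1.png",c[:,:,::-1])
im,K,T=grab("scene")
c=cv2.resize(im[195:305,255:395],None,fx=5.4,fy=5.4,interpolation=cv2.INTER_CUBIC)
cv2.imwrite("pics/crop2.png",c[:,:,::-1])
E
```

```text
(no output)
```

View pics/crop1.png

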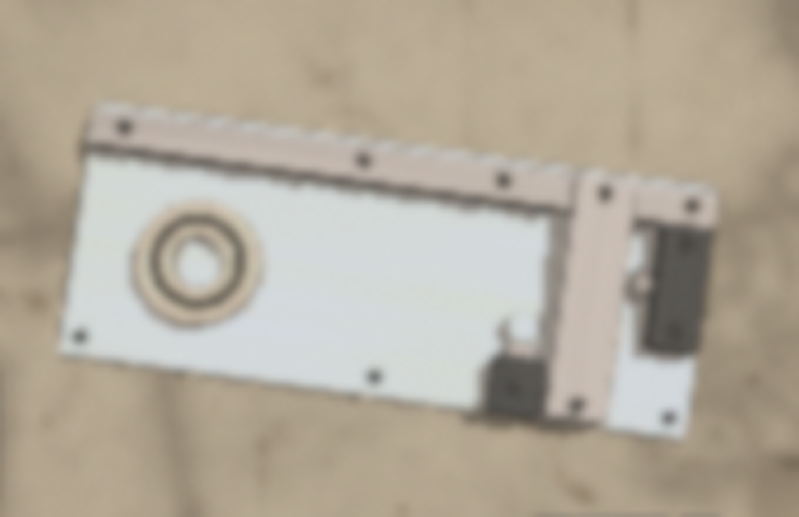

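View pics/crop2.png

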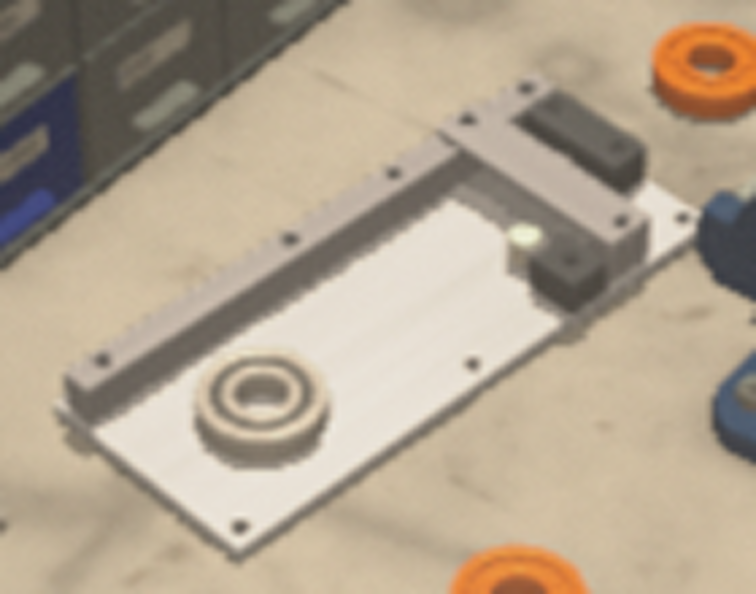

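Run:
```python
from h import *
im,K,T=grab("top")
g=cv2.cvtColor(im,cv2.COLOR_RGB2HSV)
f=lambda a:(np.array(a,float)+.5)/4.7-.5+[230,170]
print("cam",(-T[:3,:3].T@T[:3,3]).round())
LL,LR=p2w(f([[60,353],[686,438]]),K,T,10)
print("plate near corners",LL.round(1),LR.round(1),np.linalg.norm(LL-LR))
A=p2w(f([[125,127],[363,160],[503,180],[605,192],[692,206]]),K,T,34);print("fence screws",A.round(1).tolist())
v=np.polyfit(A[[0,1,2,4],1],A[[0,1,2,4],0],1);print(v)
B=p2w(f([[80,337],[374,376],[669,418]]),K,T,10);print("plate screws",B.round(1).tolist())
print("bearing",p2w(f([[198,262]]),K,T,26).round(1))
# white plate mask
m=((g[...,1]<25)&(g[...,2]>190)).astype(np.uint8); m[:190]=0;m[265:]=0;m[:,:240]=0;m[:,385:]=0
n,l,st,ce=cv2.connectedComponentsWithStats(m);print(st.tolist())
# dark gray stop block
print("block top", p2w(f([[655,227],[712,230],[698,354],[642,348]]),K,T,34).round(1).tolist())
print("housing", p2w(f([[518,388]]),K,T,32).round(1), "nose", p2w(f([[522,328]]),K,T,28).round(1))
print("bridge corners",p2w(f([[577,172],[633,180],[605,425],[552,415]]),K,T,39).round(1).tolist())
```

```text
cam [ 434.  177. 1150.]
plate near corners [499.3 337.1  10. ] [457.4  21.3  10. ] 318.57100794048506
fence screws [[610.6, 303.2, 34.0], [594.7, 184.9, 34.0], [585.0, 115.1, 34.0], [579.2, 64.2, 34.0], [572.4, 20.8, 34.0]]
[1.3524800e-01 5.6955925e+02]
plate screws [[507.4, 327.2, 10.0], [488.2, 179.0, 10.0], [467.5, 29.8, 10.0]]
bearing [[544.1 266.9  26. ]]
[[0, 0, 640, 480, 303450], [253, 193, 2, 1, 2], [261, 193, 3, 2, 5], [282, 197, 2, 2, 3], [287, 197, 6, 3, 11], [296, 198, 8, 4, 14], [294, 200, 1, 1, 1], [311, 201, 2, 2, 4], [321, 201, 1, 1, 1], [316, 202, 4, 2, 7], [323, 202, 13, 4, 27], [243, 204, 103, 52, 3244], [340, 205, 2, 2, 4], [344, 206, 5, 2, 8], [354, 206, 5, 3, 10], [361, 207, 16, 5, 31], [362, 221, 4, 7, 22], [268, 222, 9, 10, 66], [350, 235, 1, 1, 1], [357, 234, 20, 29, 286], [348, 250, 2, 2, 3]]
block top [[561.8, 39.3, 34.0], [560.4, 10.8, 34.0], [498.5, 18.3, 34.0], [501.4, 46.1, 34.0]]
housing [[481.5 107.6  32. ]] nose [[511.5 105.3  28. ]]
bridge corners [[588.5, 78.6, 39.0], [584.6, 50.7, 39.0], [463.1, 65.2, 39.0], [467.9, 91.3, 39.0]]
```

The crop shows the steel bearing on the plate at crop 1 (198,262), with the fence above it. The nose is at (522,328), the bridge at about (590,300) and the stop screw at (638,285). From this the jig centre is about (542.8,170.5) with yaw about -0.134, and the bearing is at about jig (-12,96). I'll compute the approach: gripper shut, standing on the -x side of the bearing.

```bash
cat >> h.py <<'E'
from scipy.spatial.transform import Rotation as Ro
C=np.array([542.8,170.5]);YAW=-0.1345
J=np.array([[np.cos(YAW),-np.sin(YAW)],[np.sin(YAW),np.cos(YAW)]])
j2w=lambda p:C+J@np.array(p,float)
w2j=lambda p:J.T@(np.array(p,float)[:2]-C)
def delta(jx,jy,z,yaw):
    s=readout.sense();R0=Ro.from_euler('xyz',s["tcp_rot"]);R1=Ro.from_euler('xyz',[np.pi,0,yaw])
    P=np.r_[j2w([jx,jy]),z]
    print("tr cm",(R0.inv().apply(P-s["eef_pos"])/10).round(2),"rot",(R0.inv()*R1).as_rotvec().round(3))
def st():
    s=readout.sense();print("t",s["clock"],"jig",w2j(s["eef_pos"]).round(1),"z",s["eef_pos"][2].round(1),"rot",s["tcp_rot"].round(3),"F jig",(J.T@s["contact_force"][:2]).round(2),s["contact_force"][2].round(2),"open",s["opening"])
E
python3 -c "
from h import *
delta(-75,96,300,1.556)
delta(-75,96,215,1.556)"
```

```text
tr cm [ 54.99 -69.81  10.48] rot [-0.    -0.    -1.168]
tr cm [ 54.99 -69.8   18.98] rot [-0.    -0.    -1.168]
```

Emit:
{"name": "step_arm", "arguments": {"deltas": [{"translation": [3,-4,0.4],"rot": [0,0,-0.05]},{"translation": [6,-8,0.8],"rot": [0,0,-0.12]},{"translation": [9.5,-12,1.2],"rot": [0,0,-0.2]},{"translation": [13,-16.5,1.6],"rot": [0,0,-0.28]},{"translation": [16.5,-21,2],"rot": [0,0,-0.36]},{"translation": [20,-25.5,2.5],"rot": [0,0,-0.44]},{"translation": [23.5,-30,3],"rot": [0,0,-0.52]},{"translation": [27,-34.5,3.5],"rot": [0,0,-0.6]}], "grip": 255, "squeeze": 40}}

```text
clock: 1.3
eef_pos: [356.0, -155.4, 369.9]
tcp_rot: [3.141, -0.0, 0.99]
contact_force: [2.2, -0.2, 0.2]
opening: -0.002
```

```bash
python3 -c "
from h import *
st()
delta(-75,96,300,1.556)"
```

```text
t 1.3 jig [-141.4 -348.1] z 369.9 rot [ 3.141 -0.     0.99 ] F jig [2.24 0.11] 0.2 open -0.0018126682949636851
tr cm [ 42.92 -13.19   6.98] rot [ 0.001  0.    -0.566]
```

Emit:
{"name": "step_arm", "arguments": {"deltas": [{"translation": [5.5,-1.7,0.5],"rot": [0,0,-0.08]},{"translation": [11,-3.4,1.2],"rot": [0,0,-0.16]},{"translation": [16.5,-5.1,2],"rot": [0,0,-0.24]},{"translation": [22,-6.8,3],"rot": [0,0,-0.32]},{"translation": [27.5,-8.5,4],"rot": [0,0,-0.4]},{"translation": [33,-10.2,5],"rot": [0,0,-0.48]},{"translation": [38,-11.7,6],"rot": [0,0,-0.54]},{"translation": [42.9,-13.2,7],"rot": [0,0,-0.566]}]}}

```text
clock: 2.3
eef_pos: [482.1, 275.7, 299.4]
tcp_rot: [3.141, -0.0, 1.556]
contact_force: [0.3, 0.4, 1.0]
opening: -0.001
```

```bash
python3 -c "
from h import *
st()
delta(-75,96,215,1.556)"
```

```text
t 2.3 jig [-74.3  96.1] z 299.4 rot [ 3.141 -0.     1.556] F jig [0.23 0.43] 1.03 open -0.0008316966463403577
tr cm [-0.   -0.08  8.44] rot [ 0. -0. -0.]
```

Emit:
{"name": "step_arm", "arguments": {"deltas": [{"translation": [0,0,2.2],"rot": [0,0,0]},{"translation": [0,0,4.6],"rot": [0,0,0]},{"translation": [0,0,7],"rot": [0,0,0]},{"translation": [0,0,8.4],"rot": [0,0,0]},{"translation": [0,0,8.4],"rot": [0,0,0]}]}}

```text
clock: 2.92
eef_pos: [481.6, 273.5, 215.0]
tcp_rot: [-3.14, 0.001, 1.554]
contact_force: [0.6, 0.7, -0.2]
opening: 0.001
```

```bash
python3 -c "
from h import *
st()
im,K,T=grab('scene')
e=readout.sense()['eef_pos'];tip=e-[0,0,173];uv=w2p(tip,K,T)[0];print(uv)
c=im[160:300,220:400].copy()
q=((uv-[220,160]+.5)*4.4).astype(int)
c=cv2.resize(c,None,fx=4.4,fy=4.3,interpolation=cv2.INTER_CUBIC);cv2.circle(c,tuple(int(a) for a in q),4,(255,0,0),1)
cv2.imwrite('pics/s2.png',c[:,:,::-1])
im,K,T=grab('wrist');cv2.imwrite('pics/w2.png',im[:,:,::-1])
"
```

```text
t 2.925 jig [-74.5  93.9] z 215.0 rot [-3.140e+00  1.000e-03  1.554e+00] F jig [0.46 0.78] -0.19 open 0.0012626976827431985
[321.12047694 275.18504594]
```

View pics/s2.png

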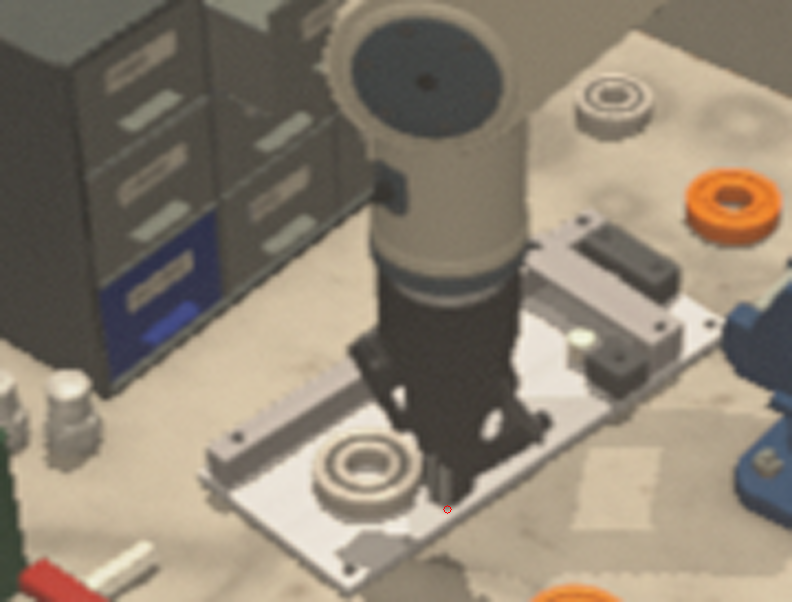

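View pics/w2.png

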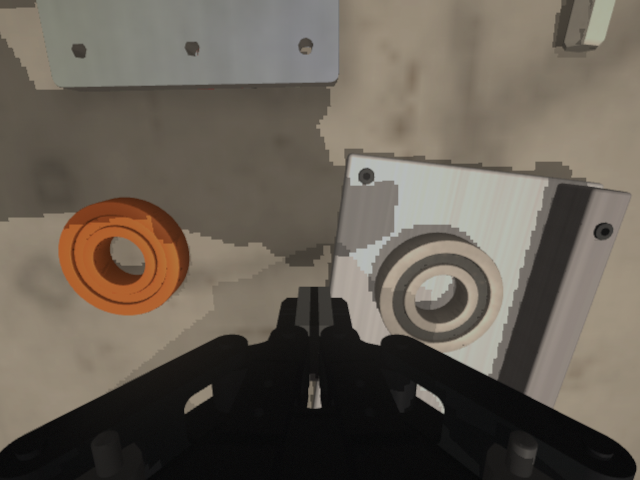

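The scene crop shows the shut tip near the plate edge at (447,505) and the bearing at (368,465). The projected tip sits within a few mm of the real one, so 173 mm holds when shut. The finger elbows stick out sideways, but they are well above the fence. Next I descend and approach.

Emit:
{"name": "step_arm", "arguments": {"deltas": [{"translation": [0.1,0,1.4],"rot": [0,0,0]},{"translation": [0.1,0,2.7],"rot": [0,0,0]},{"translation": [0.1,0.4,2.7],"rot": [0,0,0]},{"translation": [0.1,0.8,2.7],"rot": [0,0,0]},{"translation": [0.1,1.1,2.7],"rot": [0,0,0]},{"translation": [0.1,1.1,2.7],"rot": [0,0,0]}]}}

```text
clock: 3.78
eef_pos: [493.3, 274.5, 189.0]
tcp_rot: [3.141, -0.0, 1.554]
contact_force: [0.1, 0.7, -0.7]
opening: 0.003
```

```bash
python3 -c "
from h import *
st()
im,K,T=grab('wrist');cv2.imwrite('pics/w3.png',im[:,:,::-1])
"
```

```text
t 3.775 jig [-63.   96.4] z 189.0 rot [ 3.141 -0.     1.554] F jig [0.03 0.71] -0.71 open 0.002699030108149855
```

View pics/w3.png

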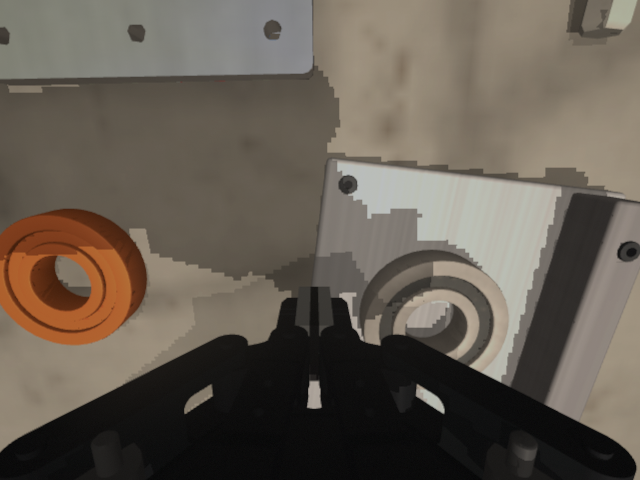

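The finger is just left of the bearing rim at (365,320) and not touching it yet. I push towards the fence slowly.

Emit:
{"name": "step_arm", "arguments": {"deltas": [{"translation": [0,0.2,0],"rot": [0,0,0]},{"translation": [0,0.4,0],"rot": [0,0,0]},{"translation": [0,0.6,0],"rot": [0,0,0]},{"translation": [0,0.8,0],"rot": [0,0,0]},{"translation": [0,1.0,0],"rot": [0,0,0]},{"translation": [0,1.2,0],"rot": [0,0,0]},{"translation": [0,1.4,0],"rot": [0,0,0]},{"translation": [0,1.4,0],"rot": [0,0,0]}]}}

```text
clock: 4.82
eef_pos: [507.0, 274.3, 188.7]
tcp_rot: [3.141, -0.0, 1.554]
contact_force: [0.2, 0.2, -0.2]
opening: 0.002
```

```bash
python3 -c "
from h import *
st()
im,K,T=grab('wrist');cv2.imwrite('pics/w4.png',im[:,:,::-1])
"
```

```text
t 4.825 jig [-49.4  98. ] z 188.7 rot [ 3.141 -0.     1.554] F jig [0.16 0.19] -0.2 open 0.001938120249606519
```

View pics/w4.png

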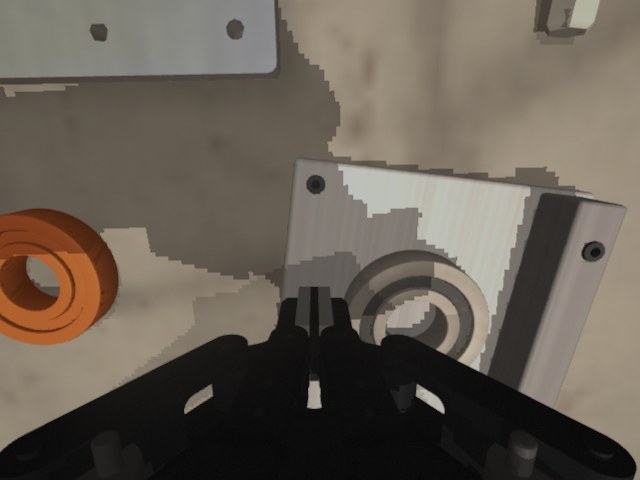

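The bearing is now in contact and moving; its right rim is at (489,325) and the fence foot is at about (510,330). I continue gently.

Emit:
{"name": "step_arm", "arguments": {"deltas": [{"translation": [0,0.15,0],"rot": [0,0,0]},{"translation": [0,0.3,0],"rot": [0,0,0]},{"translation": [0,0.45,0],"rot": [0,0,0]},{"translation": [0,0.6,0],"rot": [0,0,0]},{"translation": [0,0.75,0],"rot": [0,0,0]},{"translation": [0,0.85,0],"rot": [0,0,0]},{"translation": [0,0.85,0],"rot": [0,0,0]}]}}

```text
clock: 5.75
eef_pos: [515.4, 274.1, 188.7]
tcp_rot: [3.141, -0.0, 1.554]
contact_force: [-0.6, 0.4, 0.3]
opening: 0.001
```

```bash
python3 -c "
from h import *
st()
im,K,T=grab('wrist');cv2.imwrite('pics/w5.png',im[:,:,::-1])
"
```

```text
t 5.75 jig [-41.  99.] z 188.7 rot [ 3.141 -0.     1.554] F jig [-0.61  0.3 ] 0.3 open 0.0006653019255317525
```

View pics/w5.png

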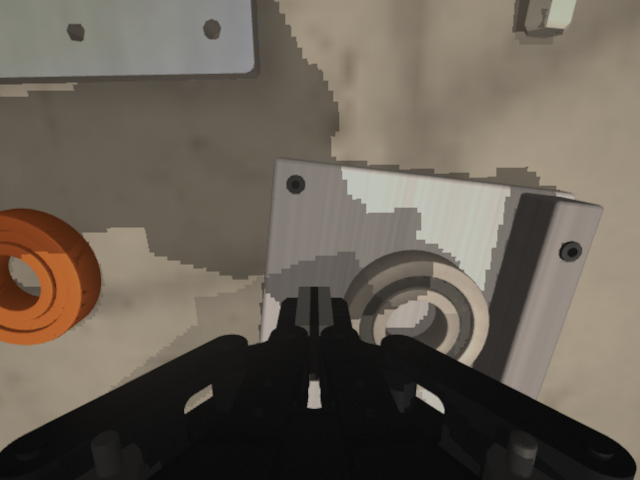

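The bearing moves with the finger, and the gap to the fence foot is now a few mm.

Emit:
{"name": "step_arm", "arguments": {"deltas": [{"translation": [0,0.1,0],"rot": [0,0,0]},{"translation": [0,0.2,0],"rot": [0,0,0]},{"translation": [0,0.3,0],"rot": [0,0,0]},{"translation": [0,0.3,0],"rot": [0,0,0]}]}}

```text
clock: 6.3
eef_pos: [518.4, 274.1, 188.7]
tcp_rot: [3.141, -0.0, 1.554]
contact_force: [-0.6, -0.1, -0.1]
opening: -0.001
```

```bash
python3 -c "
from h import *
st()
im,K,T=grab('wrist');cv2.imwrite('pics/w6.png',cv2.resize(im[200:420,320:600],None,fx=2.7,fy=2.7)[:,:,::-1])
"
```

```text
t 6.3 jig [-38.   99.4] z 188.7 rot [ 3.141 -0.     1.554] F jig [-0.57 -0.2 ] -0.06 open -0.0007649948770362346
```

View pics/w6.png

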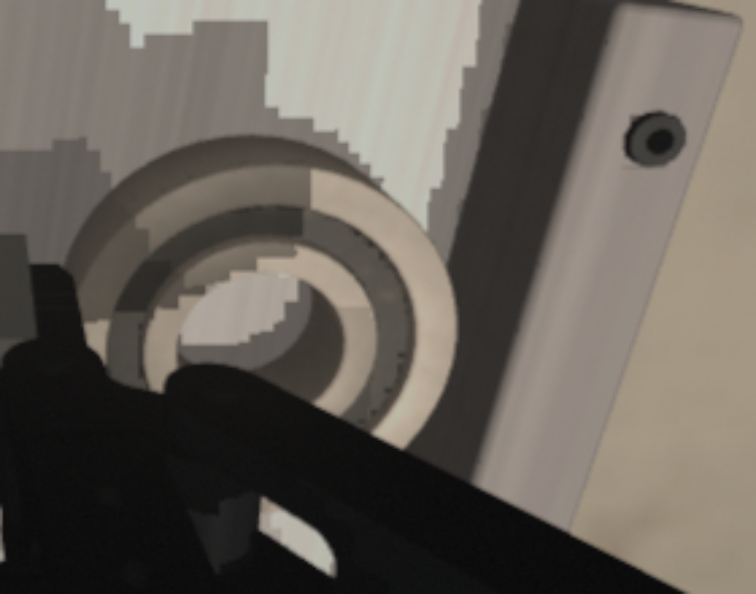

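Emit:
{"name": "step_arm", "arguments": {"deltas": [{"translation": [0,0.1,0],"rot": [0,0,0]},{"translation": [0,0.2,0],"rot": [0,0,0]},{"translation": [0,0.2,0],"rot": [0,0,0]}]}}

```text
clock: 6.72
eef_pos: [520.4, 274.0, 188.7]
tcp_rot: [3.141, -0.0, 1.554]
contact_force: [-0.5, -0.8, -0.0]
opening: 0.002
```

Emit:
{"name": "step_arm", "arguments": {"deltas": [{"translation": [0,0.08,0],"rot": [0,0,0]},{"translation": [0,0.16,0],"rot": [0,0,0]},{"translation": [0,0.16,0],"rot": [0,0,0]}]}}

```text
clock: 7.1
eef_pos: [522.0, 274.0, 188.7]
tcp_rot: [3.141, -0.0, 1.554]
contact_force: [-0.8, -0.0, -0.3]
opening: -0.002
```

Emit:
{"name": "step_arm", "arguments": {"deltas": [{"translation": [0,0.08,0],"rot": [0,0,0]},{"translation": [0,0.16,0],"rot": [0,0,0]},{"translation": [0,0.16,0],"rot": [0,0,0]}]}}

```text
clock: 7.48
eef_pos: [522.9, 273.9, 188.5]
tcp_rot: [-3.14, 0.001, 1.554]
contact_force: [-4.8, 1.2, 3.1]
opening: -0.001
```

```bash
python3 -c "
from h import *
st()
im,K,T=grab('wrist');cv2.imwrite('pics/w7.png',cv2.resize(im[200:420,320:600],None,fx=2.7,fy=2.7)[:,:,::-1])
"
```

```text
t 7.475 jig [-33.6  99.8] z 188.5 rot [-3.140e+00  1.000e-03  1.554e+00] F jig [-4.95  0.54] 3.08 open -0.0010590038615105682
```

View pics/w7.png

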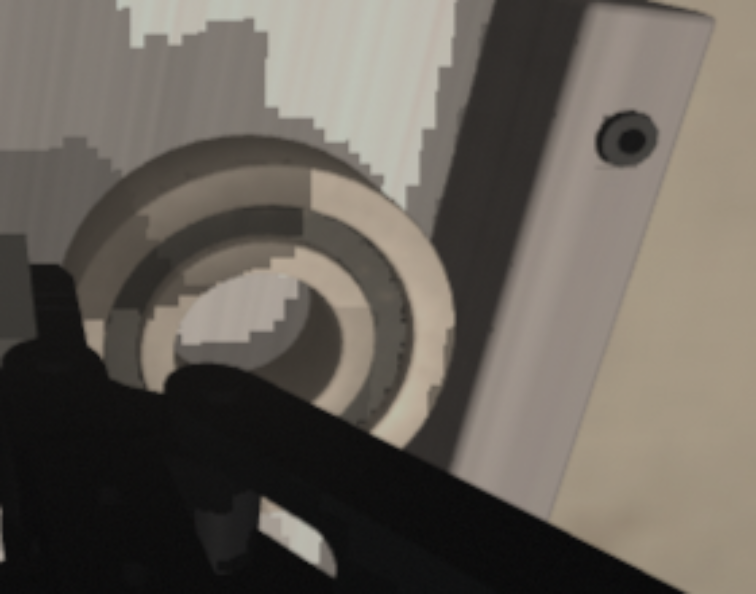

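The force reads 5 N into the fence with the tool stopped, and the bearing moved with the finger, so the bearing is on the fence. Now I back off and go round behind it on the +y side.

Emit:
{"name": "step_arm", "arguments": {"deltas": [{"translation": [0,-0.3,0],"rot": [0,0,0]},{"translation": [0,-1.0,0],"rot": [0,0,0]},{"translation": [0.5,-1.8,0],"rot": [0,0,0]},{"translation": [2.5,-1.6,0],"rot": [0,0,0]},{"translation": [5.0,-1.3,0],"rot": [0,0,0]},{"translation": [5.5,0.0,0],"rot": [0,0,0]},{"translation": [5.1,2.5,0],"rot": [0,0,0]},{"translation": [4.7,5.0,0],"rot": [0,0,0]}]}}

```text
clock: 8.52
eef_pos: [575.7, 320.9, 188.6]
tcp_rot: [3.141, -0.0, 1.555]
contact_force: [0.1, 0.9, -1.2]
opening: -0.002
```

```bash
python3 -c "
from h import *
st()
im,K,T=grab('wrist');cv2.imwrite('pics/w8.png',im[:,:,::-1])
im,K,T=grab('scene');c=cv2.resize(im[180:320,230:400],None,fx=4.4,fy=4.2,interpolation=cv2.INTER_CUBIC);cv2.imwrite('pics/s8.png',c[:,:,::-1])
"
```

```text
t 8.525 jig [ 12.4 153.4] z 188.6 rot [ 3.141 -0.     1.555] F jig [0.02 0.89] -1.23 open -0.002164007779327534
```

View pics/w8.png

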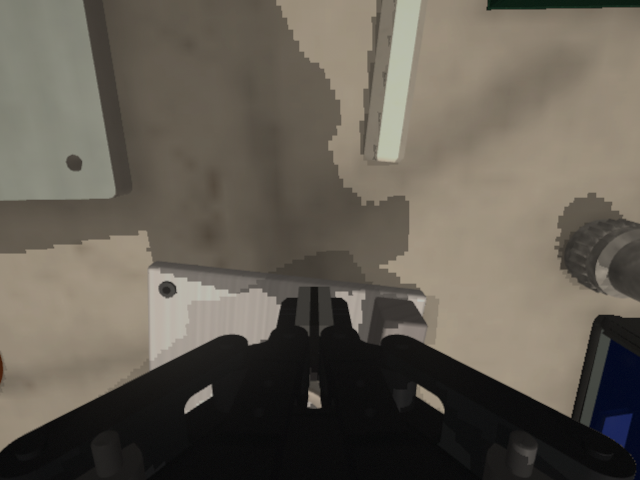

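View pics/s8.png

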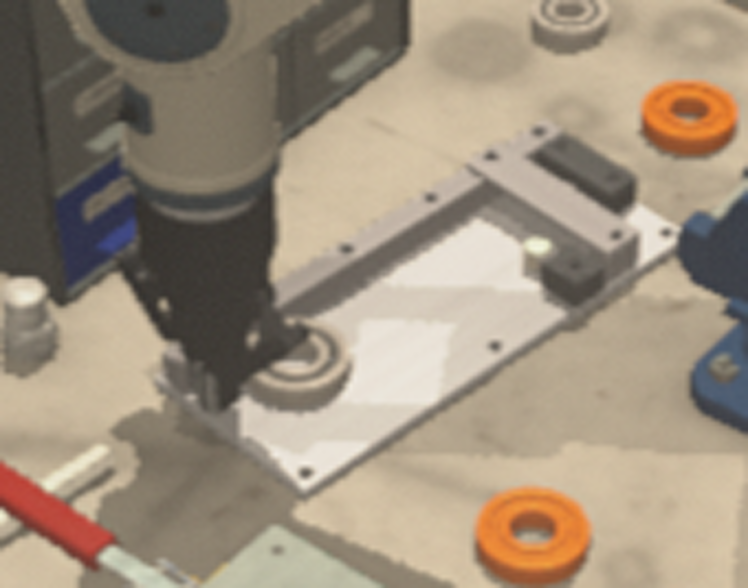

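```bash
python3 -c "
from h import *
im,K,T=grab('scene')
f=lambda a:(np.array(a,float)+.5)/[4.4,4.2]-.5+[230,180]
for z,p in((26,[350,365]),(26,[300,388]),(26,[300,390]),(10,[290,410])):print(z,p,w2j(p2w(f([p]),K,T,z)[0]).round(1))
# bearing predicted rim when at fence, jig (9,y)
for y in (95,):
  a=np.linspace(0,6.28,60);P=np.array([np.r_[j2w([9+31*np.cos(t),y+31*np.sin(t)]),26] for t in a])
  P2=np.array([np.r_[j2w([-11+31*np.cos(t),y+31*np.sin(t)]),26] for t in a])
c=cv2.resize(im[180:320,230:400],None,fx=4.4,fy=4.2,interpolation=cv2.INTER_CUBIC)
q=((w2p(P,K,T)-[230,180]+.5)*[4.4,4.2]).astype(int)
cv2.polylines(c,[q.reshape(-1,1,2).astype(np.int32)],True,(255,0,0),1)
P=np.array([np.r_[j2w(p),10] for p in([40,-158],[40,158],[-65,160],[-65,-160])])
q=((w2p(P,K,T)-[230,180]+.5)*[4.4,4.2]).astype(int)
cv2.polylines(c,[q.reshape(-1,1,2).astype(np.int32)],True,(0,0,255),1)
cv2.imwrite('pics/s9.png',c[:,:,::-1])
"
```

```text
26 [350, 365] [-19.8  83.5]
26 [300, 388] [-14.3 117.1]
26 [300, 390] [-15.5 118.2]
10 [290, 410] [-12.1 123.3]
```

View pics/s9.png

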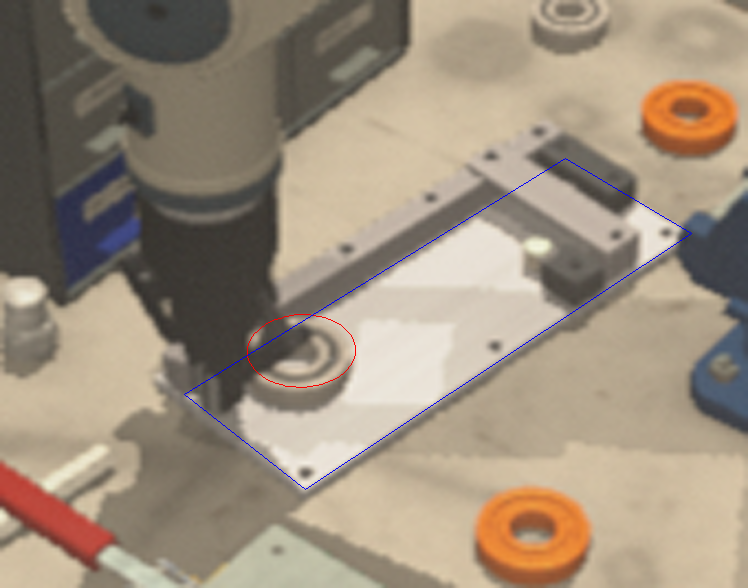

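The fence-contact prediction (red ellipse) matches the visible bearing rim (right edge at (352,355)) to within about 2 mm, so it is on the fence at jig y of about 94. I close in from behind.

Emit:
{"name": "step_arm", "arguments": {"deltas": [{"translation": [-0.4,-0.35,0],"rot": [0,0,0]},{"translation": [-0.8,-0.4,0],"rot": [0,0,0]},{"translation": [-1.1,-0.43,0],"rot": [0,0,0]},{"translation": [-1.4,-0.46,0],"rot": [0,0,0]},{"translation": [-1.6,-0.48,0],"rot": [0,0,0]},{"translation": [-1.8,-0.5,0],"rot": [0,0,0]},{"translation": [-2.0,-0.52,0],"rot": [0,0,0]},{"translation": [-2.0,-0.52,0],"rot": [0,0,0]}]}}

```text
clock: 9.68
eef_pos: [568.8, 300.1, 188.7]
tcp_rot: [-3.142, 0.0, 1.554]
contact_force: [-0.5, -0.5, -1.0]
opening: -0.002
```

```bash
cat >> h.py <<'E'
def look(name,x0,y0,w,h,by=None,bx=9):
    im,K,T=grab('scene');s=740/w;c=cv2.resize(im[y0:y0+h,x0:x0+w],None,fx=s,fy=s,interpolation=cv2.INTER_CUBIC)
    if by is not None:
        a=np.linspace(0,6.28,60);P=np.array([np.r_[j2w([bx+31*np.cos(t),by+31*np.sin(t)]),26] for t in a])
        q=((w2p(P,K,T)-[x0,y0]+.5)*s).astype(np.int32);cv2.polylines(c,[q.reshape(-1,1,2)],True,(255,0,0),1)
    cv2.imwrite(name,c[:,:,::-1])
E
python3 -c "
from h import *
st()
look('pics/s10.png',250,220,110,80,92)
"
```

```text
t 9.675 jig [  8.4 131.9] z 188.7 rot [-3.142  0.     1.554] F jig [-0.43 -0.59] -1.03 open -0.0019941052285440907
```

View pics/s10.png

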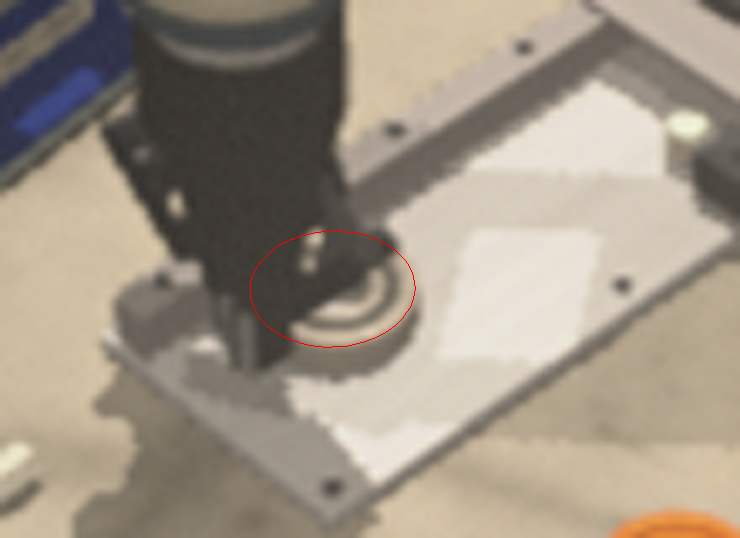

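The bearing still matches the on-fence outline (rim right at (415,290), near rim at (335,345)) and the finger is just behind it. I start pushing along the fence with a slight bias into it.

Emit:
{"name": "step_arm", "arguments": {"deltas": [{"translation": [-0.3,-0.03,0],"rot": [0,0,0]},{"translation": [-0.6,-0.06,0],"rot": [0,0,0]},{"translation": [-0.9,-0.08,0],"rot": [0,0,0]},{"translation": [-1.2,-0.1,0],"rot": [0,0,0]},{"translation": [-1.5,-0.13,0],"rot": [0,0,0]},{"translation": [-1.8,-0.16,0],"rot": [0,0,0]},{"translation": [-2.1,-0.19,0],"rot": [0,0,0]}]}}

```text
clock: 10.6
eef_pos: [566.5, 279.0, 188.7]
tcp_rot: [-3.142, 0.0, 1.554]
contact_force: [0.3, -0.6, -0.9]
opening: 0.0
```

```bash
python3 -c "
from h import *
st()
look('pics/s11.png',250,220,110,80,70)
"
```

```text
t 10.6 jig [  8.9 110.7] z 188.7 rot [-3.142  0.     1.554] F jig [ 0.42 -0.59] -0.86 open 0.0004469430091463216
```

View pics/s11.png

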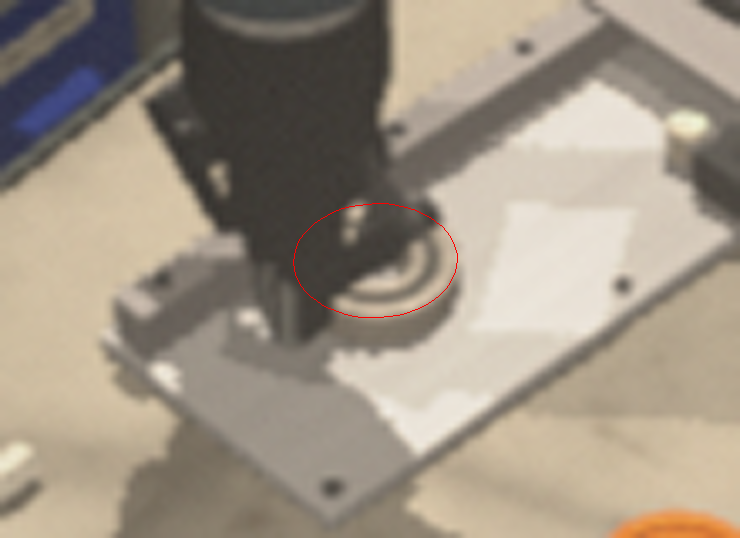

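The bearing slides along and still matches the on-fence outline at y = 70. I push on with a bit more fence bias and watch the force.

Emit:
{"name": "step_arm", "arguments": {"deltas": [{"translation": [-0.3,0.0,0],"rot": [0,0,0]},{"translation": [-0.6,0.0,0],"rot": [0,0,0]},{"translation": [-0.9,-0.01,0],"rot": [0,0,0]},{"translation": [-1.2,-0.03,0],"rot": [0,0,0]},{"translation": [-1.5,-0.06,0],"rot": [0,0,0]},{"translation": [-1.8,-0.1,0],"rot": [0,0,0]},{"translation": [-2.1,-0.14,0],"rot": [0,0,0]},{"translation": [-2.4,-0.18,0],"rot": [0,0,0]}]}}

```text
clock: 11.65
eef_pos: [564.3, 255.1, 188.7]
tcp_rot: [3.142, 0.0, 1.554]
contact_force: [0.3, 0.6, -0.0]
opening: 0.0
```

```bash
python3 -c "
from h import *
st()
look('pics/s12.png',250,210,110,80,45)
"
```

```text
t 11.65 jig [ 9.9 86.7] z 188.7 rot [3.142 0.    1.554] F jig [0.22 0.66] -0.03 open 0.00017710564858241195
```

View pics/s12.png

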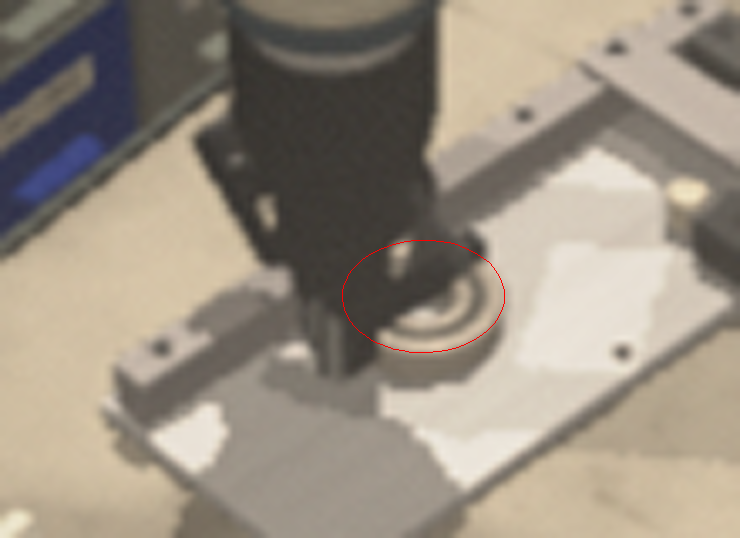

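Emit:
{"name": "step_arm", "arguments": {"deltas": [{"translation": [-0.35,-0.03,0],"rot": [0,0,0]},{"translation": [-0.7,-0.07,0],"rot": [0,0,0]},{"translation": [-1.05,-0.11,0],"rot": [0,0,0]},{"translation": [-1.4,-0.15,0],"rot": [0,0,0]},{"translation": [-1.75,-0.19,0],"rot": [0,0,0]},{"translation": [-2.1,-0.23,0],"rot": [0,0,0]},{"translation": [-2.45,-0.27,0],"rot": [0,0,0]},{"translation": [-2.8,-0.31,0],"rot": [0,0,0]}]}}

```text
clock: 12.7
eef_pos: [560.7, 227.1, 188.7]
tcp_rot: [3.142, -0.0, 1.554]
contact_force: [-0.4, 1.4, -0.6]
opening: -0.002
```

```bash
python3 -c "
from h import *
st()
look('pics/s13.png',260,200,110,80,18)
"
```

```text
t 12.7 jig [10.1 58.5] z 188.7 rot [ 3.142 -0.     1.554] F jig [-0.55  1.37] -0.61 open -0.002203251953001579
```

View pics/s13.png

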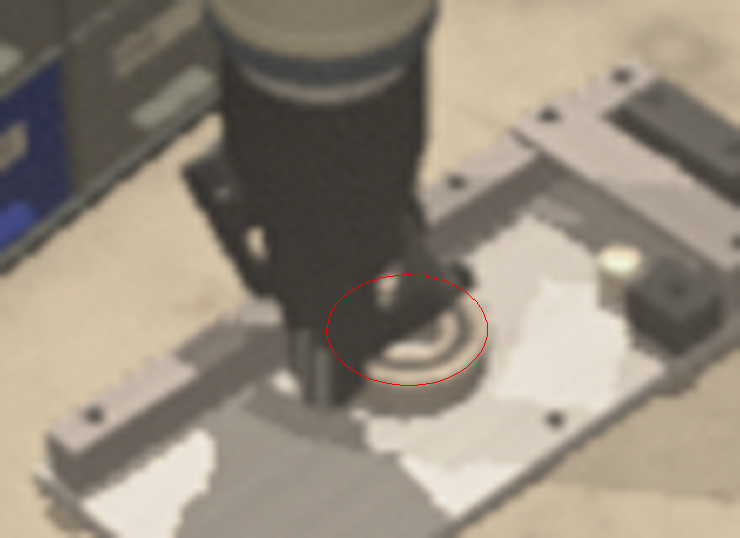

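The bearing matches the on-fence outline at y = 18. I continue.

Emit:
{"name": "step_arm", "arguments": {"deltas": [{"translation": [-0.35,-0.04,0],"rot": [0,0,0]},{"translation": [-0.7,-0.08,0],"rot": [0,0,0]},{"translation": [-1.05,-0.12,0],"rot": [0,0,0]},{"translation": [-1.4,-0.16,0],"rot": [0,0,0]},{"translation": [-1.75,-0.2,0],"rot": [0,0,0]},{"translation": [-2.1,-0.24,0],"rot": [0,0,0]},{"translation": [-2.45,-0.28,0],"rot": [0,0,0]},{"translation": [-2.8,-0.32,0],"rot": [0,0,0]}]}}

```text
clock: 13.75
eef_pos: [557.0, 199.2, 188.7]
tcp_rot: [-3.142, 0.0, 1.554]
contact_force: [-0.4, 0.4, -0.3]
opening: -0.002
```

```bash
python3 -c "
from h import *
st()
look('pics/s14.png',270,190,110,80,-10)
"
```

```text
t 13.75 jig [10.2 30.3] z 188.7 rot [-3.142  0.     1.554] F jig [-0.45  0.29] -0.28 open -0.0021355015002809635
```

View pics/s14.png

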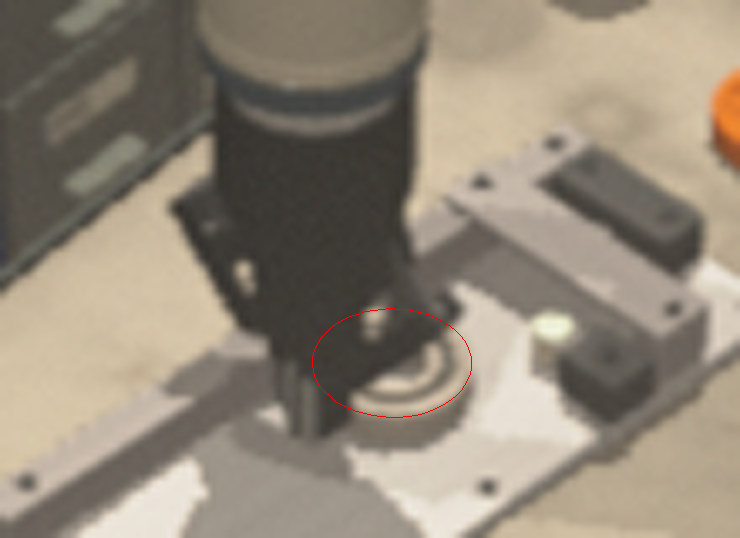

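It is still on the outline at y = -10. I go on to just before the plunger.

Emit:
{"name": "step_arm", "arguments": {"deltas": [{"translation": [-0.3,-0.035,0],"rot": [0,0,0]},{"translation": [-0.6,-0.07,0],"rot": [0,0,0]},{"translation": [-0.9,-0.1,0],"rot": [0,0,0]},{"translation": [-1.2,-0.14,0],"rot": [0,0,0]},{"translation": [-1.5,-0.17,0],"rot": [0,0,0]},{"translation": [-1.8,-0.2,0],"rot": [0,0,0]},{"translation": [-2.1,-0.24,0],"rot": [0,0,0]},{"translation": [-2.4,-0.28,0],"rot": [0,0,0]}]}}

```text
clock: 14.8
eef_pos: [553.8, 175.3, 188.7]
tcp_rot: [-3.142, -0.0, 1.554]
contact_force: [0.1, 0.6, -0.4]
opening: 0.002
```

Emit:
{"name": "step_arm", "arguments": {"deltas": [{"translation": [-0.15,-0.018,0],"rot": [0,0,0]},{"translation": [-0.3,-0.035,0],"rot": [0,0,0]},{"translation": [-0.45,-0.05,0],"rot": [0,0,0]},{"translation": [-0.6,-0.07,0],"rot": [0,0,0]},{"translation": [-0.75,-0.09,0],"rot": [0,0,0]},{"translation": [-0.9,-0.1,0],"rot": [0,0,0]}]}}

```text
clock: 15.55
eef_pos: [552.7, 166.4, 188.7]
tcp_rot: [3.142, -0.0, 1.554]
contact_force: [0.0, 1.4, -0.3]
opening: -0.002
```

```bash
python3 -c "
from h import *
st()
look('pics/s15.png',280,180,110,80,-44)
"
```

```text
t 15.55 jig [10.3 -2.8] z 188.7 rot [ 3.142 -0.     1.554] F jig [-0.15  1.43] -0.31 open -0.001982154744542795
```

View pics/s15.png

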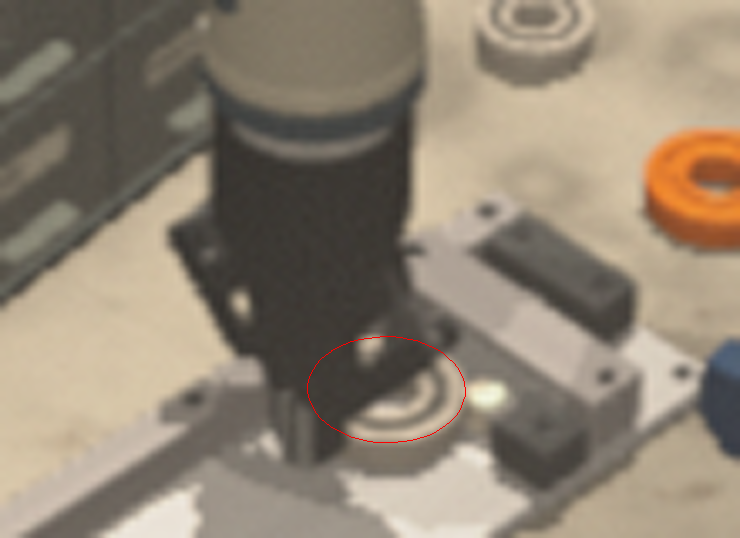

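The bearing is at the nose (nose top at (488,393), beside the bearing's right rim), still on the outline, with 1.4 N along the fence. I push through slowly.

Emit:
{"name": "step_arm", "arguments": {"deltas": [{"translation": [-0.12,-0.014,0],"rot": [0,0,0]},{"translation": [-0.24,-0.028,0],"rot": [0,0,0]},{"translation": [-0.36,-0.042,0],"rot": [0,0,0]},{"translation": [-0.48,-0.056,0],"rot": [0,0,0]},{"translation": [-0.6,-0.07,0],"rot": [0,0,0]}]}}

```text
clock: 16.23
eef_pos: [552.0, 160.6, 188.8]
tcp_rot: [3.141, -0.0, 1.554]
contact_force: [0.8, 3.9, -0.5]
opening: -0.002
```

Emit:
{"name": "step_arm", "arguments": {"deltas": [{"translation": [-0.12,-0.014,0],"rot": [0,0,0]},{"translation": [-0.24,-0.028,0],"rot": [0,0,0]},{"translation": [-0.36,-0.042,0],"rot": [0,0,0]},{"translation": [-0.48,-0.056,0],"rot": [0,0,0]},{"translation": [-0.6,-0.07,0],"rot": [0,0,0]}]}}

```text
clock: 16.85
eef_pos: [551.1, 154.4, 188.7]
tcp_rot: [-3.142, -0.0, 1.554]
contact_force: [0.4, 3.9, -1.5]
opening: -0.001
```

```bash
python3 -c "
from h import *
st()
look('pics/s16.png',280,180,110,80,-55)
"
```

```text
t 16.85 jig [ 10.3 -14.8] z 188.7 rot [-3.142 -0.     1.554] F jig [-0.15  3.88] -1.47 open -0.0013346487971521695
```

View pics/s16.png

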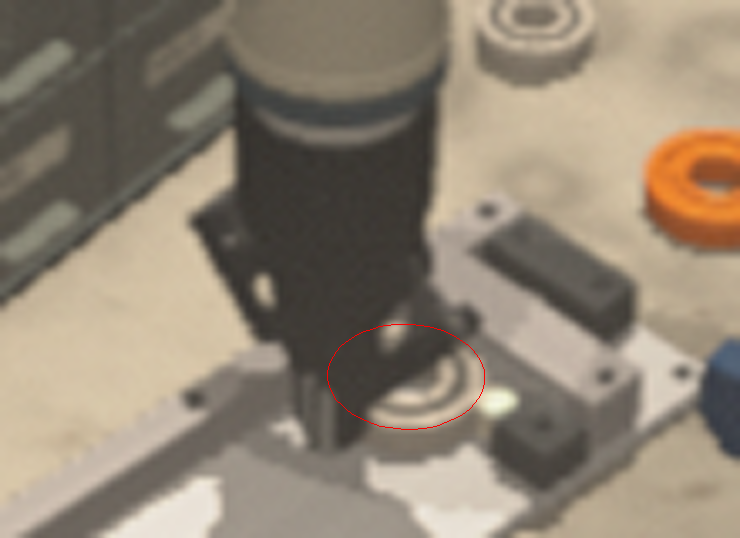

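The nose is being pushed back (its top is now at (498,403)) and the force along the fence is 3.9 N. I continue.

Emit:
{"name": "step_arm", "arguments": {"deltas": [{"translation": [-0.12,-0.014,0],"rot": [0,0,0]},{"translation": [-0.24,-0.028,0],"rot": [0,0,0]},{"translation": [-0.36,-0.042,0],"rot": [0,0,0]},{"translation": [-0.48,-0.056,0],"rot": [0,0,0]},{"translation": [-0.6,-0.07,0],"rot": [0,0,0]}]}}

```text
clock: 17.52
eef_pos: [550.3, 148.4, 188.7]
tcp_rot: [3.141, -0.0, 1.554]
contact_force: [1.2, 3.9, -0.2]
opening: -0.001
```

Emit:
{"name": "step_arm", "arguments": {"deltas": [{"translation": [-0.1,-0.012,0],"rot": [0,0,0]},{"translation": [-0.2,-0.024,0],"rot": [0,0,0]},{"translation": [-0.3,-0.036,0],"rot": [0,0,0]},{"translation": [-0.4,-0.047,0],"rot": [0,0,0]}]}}

```text
clock: 18.02
eef_pos: [549.8, 144.4, 188.7]
tcp_rot: [3.141, 0.0, 1.554]
contact_force: [1.7, 2.4, 0.0]
opening: 0.001
```

Emit:
{"name": "step_arm", "arguments": {"deltas": [{"translation": [-0.1,-0.012,0],"rot": [0,0,0]},{"translation": [-0.2,-0.024,0],"rot": [0,0,0]},{"translation": [-0.3,-0.036,0],"rot": [0,0,0]},{"translation": [-0.4,-0.047,0],"rot": [0,0,0]}]}}

```text
clock: 18.52
eef_pos: [549.2, 140.4, 188.7]
tcp_rot: [-3.141, 0.0, 1.554]
contact_force: [-0.0, 2.5, 0.2]
opening: 0.002
```

```bash
python3 -c "
from h import *
st()
look('pics/s17.png',280,180,110,80,-70)
"
```

```text
t 18.525 jig [ 10.3 -29. ] z 188.7 rot [-3.141  0.     1.554] F jig [-0.37  2.52] 0.22 open 0.00202367096169367
```

View pics/s17.png

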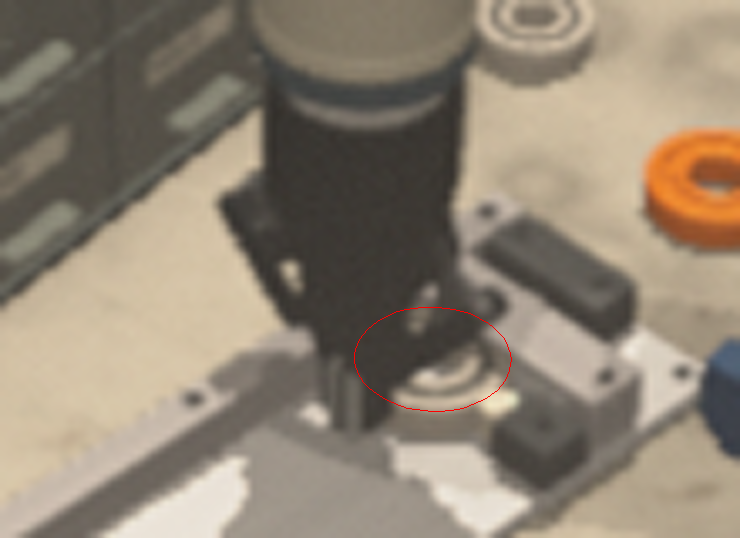

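The bearing is near the apex at y of about -70, beside the retracted nose. I creep over it.

Emit:
{"name": "step_arm", "arguments": {"deltas": [{"translation": [-0.1,-0.012,0],"rot": [0,0,0]},{"translation": [-0.2,-0.024,0],"rot": [0,0,0]},{"translation": [-0.3,-0.036,0],"rot": [0,0,0]},{"translation": [-0.4,-0.047,0],"rot": [0,0,0]}]}}

```text
clock: 19.08
eef_pos: [548.6, 136.4, 188.6]
tcp_rot: [-3.141, 0.0, 1.554]
contact_force: [0.1, 2.1, 0.0]
opening: 0.002
```

Emit:
{"name": "step_arm", "arguments": {"deltas": [{"translation": [-0.1,-0.012,0],"rot": [0,0,0]},{"translation": [-0.2,-0.024,0],"rot": [0,0,0]},{"translation": [-0.3,-0.036,0],"rot": [0,0,0]},{"translation": [-0.3,-0.036,0],"rot": [0,0,0]}]}}

```text
clock: 19.58
eef_pos: [548.2, 133.4, 188.6]
tcp_rot: [-3.141, 0.0, 1.554]
contact_force: [-0.2, 0.3, 0.9]
opening: 0.0
```

```bash
python3 -c "
from h import *
st()
look('pics/s18.png',280,180,110,80,-77)
"
```

```text
t 19.575 jig [ 10.3 -36.1] z 188.6 rot [-3.141  0.     1.554] F jig [-0.26  0.22] 0.94 open 4.1697722031559945e-05
```

View pics/s18.png

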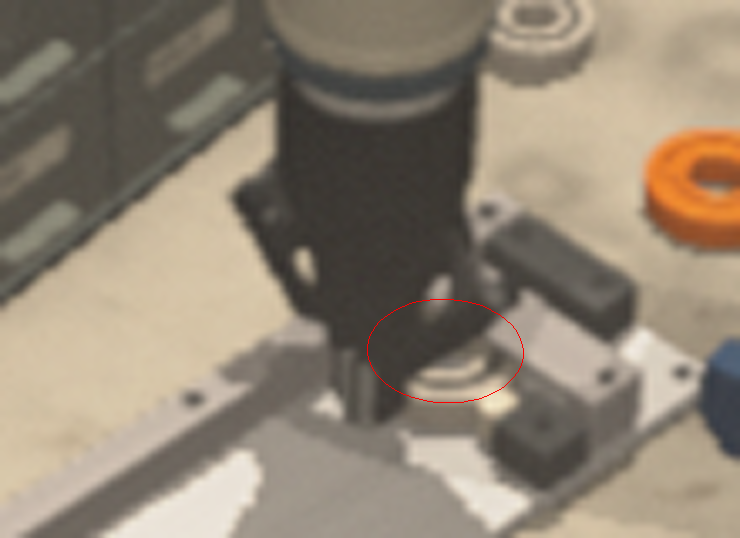

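Emit:
{"name": "step_arm", "arguments": {"deltas": [{"translation": [-0.1,-0.012,0],"rot": [0,0,0]},{"translation": [-0.2,-0.024,0],"rot": [0,0,0]},{"translation": [-0.3,-0.036,0],"rot": [0,0,0]},{"translation": [-0.4,-0.047,0],"rot": [0,0,0]}]}}

```text
clock: 20.12
eef_pos: [547.8, 129.5, 188.7]
tcp_rot: [3.141, -0.0, 1.554]
contact_force: [1.0, 0.8, 0.5]
opening: 0.001
```

Emit:
{"name": "step_arm", "arguments": {"deltas": [{"translation": [-0.05,-0.006,0],"rot": [0,0,0]},{"translation": [-0.1,-0.012,0],"rot": [0,0,0]},{"translation": [-0.1,-0.012,0],"rot": [0,0,0]}]}}

```text
clock: 20.5
eef_pos: [547.5, 128.5, 188.7]
tcp_rot: [-3.141, 0.0, 1.554]
contact_force: [-0.0, -0.3, -0.3]
opening: -0.0
```

Emit:
{"name": "step_arm", "arguments": {"deltas": [{"translation": [-0.05,-0.006,0],"rot": [0,0,0]},{"translation": [-0.1,-0.012,0],"rot": [0,0,0]},{"translation": [-0.1,-0.012,0],"rot": [0,0,0]}]}}

```text
clock: 20.88
eef_pos: [547.4, 127.5, 188.7]
tcp_rot: [-3.142, 0.0, 1.554]
contact_force: [-0.5, 0.4, 0.3]
opening: -0.002
```

```bash
python3 -c "
from h import *
st()
look('pics/s19.png',280,180,110,80,-83)
"
```

```text
t 20.875 jig [ 10.3 -42. ] z 188.7 rot [-3.142  0.     1.554] F jig [-0.51  0.36] 0.34 open -0.002435002991750823
```

View pics/s19.png

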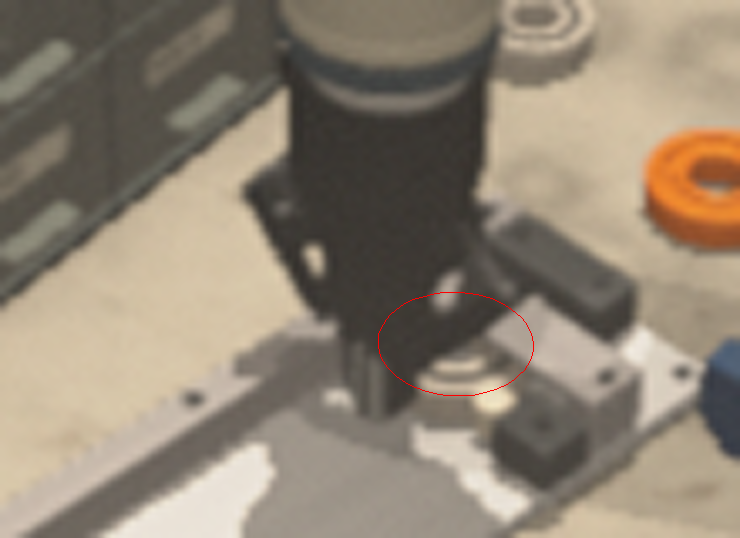

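Emit:
{"name": "step_arm", "arguments": {"deltas": [{"translation": [-0.05,-0.006,0],"rot": [0,0,0]},{"translation": [-0.1,-0.012,0],"rot": [0,0,0]},{"translation": [-0.1,-0.012,0],"rot": [0,0,0]}]}}

```text
clock: 21.3
eef_pos: [547.3, 126.5, 188.7]
tcp_rot: [-3.142, 0.0, 1.554]
contact_force: [0.2, 0.2, -0.4]
opening: -0.001
```

Emit:
{"name": "step_arm", "arguments": {"deltas": [{"translation": [-0.05,-0.006,0],"rot": [0,0,0]},{"translation": [-0.1,-0.012,0],"rot": [0,0,0]},{"translation": [-0.1,-0.012,0],"rot": [0,0,0]}]}}

```text
clock: 21.68
eef_pos: [547.1, 125.5, 188.7]
tcp_rot: [-3.141, 0.0, 1.554]
contact_force: [0.6, 0.2, 0.1]
opening: -0.004
```

Emit:
{"name": "step_arm", "arguments": {"deltas": [{"translation": [-0.05,-0.006,0],"rot": [0,0,0]},{"translation": [-0.1,-0.012,0],"rot": [0,0,0]},{"translation": [-0.1,-0.012,0],"rot": [0,0,0]}]}}

```text
clock: 22.05
eef_pos: [547.0, 124.5, 188.7]
tcp_rot: [-3.141, 0.0, 1.554]
contact_force: [-0.6, 0.5, -0.4]
opening: -0.004
```

Emit:
{"name": "step_arm", "arguments": {"deltas": [{"translation": [-0.05,-0.006,0],"rot": [0,0,0]},{"translation": [-0.1,-0.012,0],"rot": [0,0,0]},{"translation": [-0.1,-0.012,0],"rot": [0,0,0]}]}}

```text
clock: 22.42
eef_pos: [546.8, 123.5, 188.7]
tcp_rot: [-3.141, 0.0, 1.554]
contact_force: [0.0, 0.4, 0.7]
opening: -0.0
```

Emit:
{"name": "step_arm", "arguments": {"deltas": [{"translation": [-0.05,-0.006,0],"rot": [0,0,0]},{"translation": [-0.1,-0.012,0],"rot": [0,0,0]},{"translation": [-0.1,-0.012,0],"rot": [0,0,0]}]}}

```text
clock: 22.8
eef_pos: [546.7, 122.5, 188.7]
tcp_rot: [-3.141, 0.0, 1.554]
contact_force: [-0.0, -1.0, 0.0]
opening: -0.001
```

```bash
python3 -c "
from h import *
st()
look('pics/s20.png',310,190,80,60,-88)
"
```

```text
t 22.8 jig [ 10.3 -47. ] z 188.7 rot [-3.141  0.     1.554] F jig [ 0.09 -0.95] 0.04 open -0.0007997296898398163
```

View pics/s20.png

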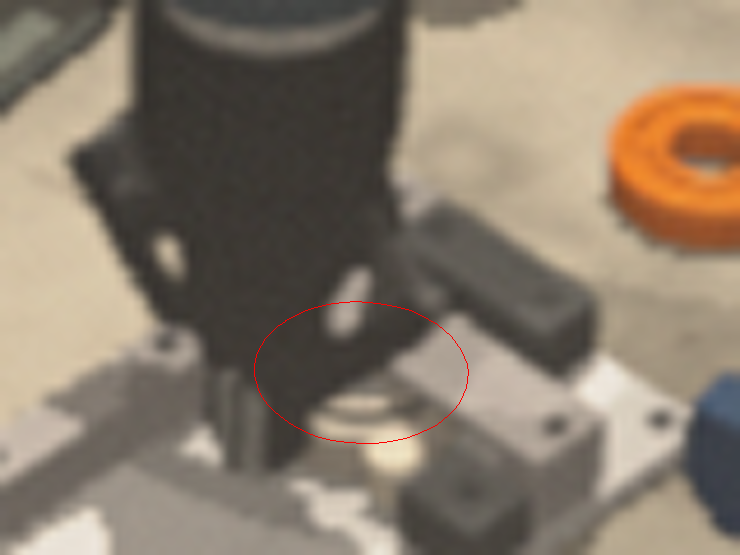

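The bearing has followed to about y = -88, the nose at (395,445) is now behind its centre, and there is no stop contact on the finger yet. I keep feeling forward.

Emit:
{"name": "step_arm", "arguments": {"deltas": [{"translation": [-0.05,-0.006,0],"rot": [0,0,0]},{"translation": [-0.1,-0.012,0],"rot": [0,0,0]},{"translation": [-0.1,-0.012,0],"rot": [0,0,0]}]}}

```text
clock: 23.22
eef_pos: [546.6, 121.5, 188.7]
tcp_rot: [-3.142, 0.0, 1.554]
contact_force: [-0.4, 0.5, 0.1]
opening: -0.001
```

Emit:
{"name": "step_arm", "arguments": {"deltas": [{"translation": [-0.05,-0.006,0],"rot": [0,0,0]},{"translation": [-0.1,-0.012,0],"rot": [0,0,0]},{"translation": [-0.1,-0.012,0],"rot": [0,0,0]}]}}

```text
clock: 23.6
eef_pos: [546.5, 120.6, 188.7]
tcp_rot: [3.142, -0.0, 1.554]
contact_force: [0.1, 1.4, -0.3]
opening: -0.004
```

Emit:
{"name": "step_arm", "arguments": {"deltas": [{"translation": [-0.05,-0.006,0],"rot": [0,0,0]},{"translation": [-0.1,-0.012,0],"rot": [0,0,0]},{"translation": [-0.1,-0.012,0],"rot": [0,0,0]}]}}

```text
clock: 23.98
eef_pos: [546.5, 120.1, 188.7]
tcp_rot: [3.141, -0.001, 1.553]
contact_force: [0.0, 6.3, -0.1]
opening: -0.002
```

The finger reads 6.3 N, so the bearing is on the stop screw; the nose adds about 2 N of its own. I add 0.1 mm and hold for just over a second.

Emit:
{"name": "step_arm", "arguments": {"deltas": [{"translation": [-0.01,-0.001,0],"rot": [0,0,0]},{"translation": [-0.01,-0.001,0],"rot": [0,0,0]},{"translation": [-0.01,-0.001,0],"rot": [0,0,0]}]}}

```text
clock: 24.35
eef_pos: [546.5, 120.1, 188.8]
tcp_rot: [3.141, -0.001, 1.553]
contact_force: [1.1, 7.2, -1.0]
opening: 0.006
```

Emit:
{"name": "step_arm", "arguments": {"deltas": [{"translation": [0,0,0],"rot": [0,0,0]},{"translation": [0,0,0],"rot": [0,0,0]},{"translation": [0,0,0],"rot": [0,0,0]}]}}

```text
clock: 24.72
eef_pos: [546.5, 120.0, 188.7]
tcp_rot: [3.141, -0.001, 1.553]
contact_force: [0.3, 7.1, -1.6]
opening: -0.001
```

Emit:
{"name": "step_arm", "arguments": {"deltas": [{"translation": [0,0,0],"rot": [0,0,0]},{"translation": [0,0,0],"rot": [0,0,0]},{"translation": [0,0,0],"rot": [0,0,0]},{"translation": [0,0,0],"rot": [0,0,0]}]}}

```text
clock: 25.22
eef_pos: [546.5, 120.1, 188.7]
tcp_rot: [3.141, -0.001, 1.553]
contact_force: [0.9, 6.3, -0.9]
opening: -0.008
```

```bash
python3 -c "
from h import *
st()
look('pics/s21.png',310,190,80,60,-91)
"
```

```text
t 25.225 jig [ 10.4 -49.5] z 188.7 rot [ 3.141e+00 -1.000e-03  1.553e+00] F jig [0.09 6.36] -0.94 open -0.007803928475754714
```

View pics/s21.png

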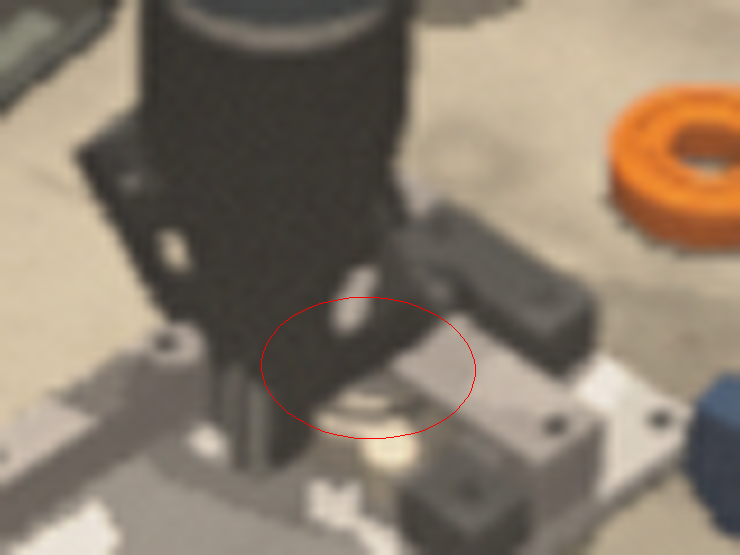

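The finger force held at 6.3 to 7.2 N for 1.2 s. With the nose that is about 9 N on the screw, with the bearing at y of about -91 (allowed range -93 to -83). I let go gently along +y, then lift clear.

Emit:
{"name": "step_arm", "arguments": {"deltas": [{"translation": [0.05,0.006,0],"rot": [0,0,0]},{"translation": [0.1,0.012,0],"rot": [0,0,0]},{"translation": [0.2,0.024,0],"rot": [0,0,0]},{"translation": [0.5,0.06,0],"rot": [0,0,0]},{"translation": [1.2,0.14,0],"rot": [0,0,0]},{"translation": [2.5,0.3,0],"rot": [0,0,0]},{"translation": [4,0.4,-0.5],"rot": [0,0,0]},{"translation": [5,0.4,-2.5],"rot": [0,0,0]}]}}

```text
clock: 26.28
eef_pos: [550.9, 170.8, 213.4]
tcp_rot: [-3.14, 0.0, 1.554]
contact_force: [0.3, 0.2, -0.3]
opening: 0.003
```

Emit:
{"name": "step_arm", "arguments": {"deltas": [{"translation": [1,0,-4],"rot": [0,0,0]},{"translation": [3,0,-9],"rot": [0,0,0]},{"translation": [7,-3,-13],"rot": [0,0,0]},{"translation": [11,-7,-15],"rot": [0,0,0]},{"translation": [15,-11,-15],"rot": [0,0,0]},{"translation": [18,-15,-15],"rot": [0,0,0]},{"translation": [20,-18,-15],"rot": [0,0,0]},{"translation": [20,-18,-15],"rot": [0,0,0]}]}}

```text
clock: 27.28
eef_pos: [372.5, 374.2, 364.2]
tcp_rot: [-3.141, -0.0, 1.557]
contact_force: [0.1, 0.2, -0.2]
opening: 0.005
```

```bash
python3 -c "
from h import *
st()
look('pics/s22.png',300,185,100,75,-91)
im,K,T=grab('top')
c=cv2.resize(im[180:270,300:400],None,fx=6,fy=6,interpolation=cv2.INTER_CUBIC)
a=np.linspace(0,6.28,60)
P=np.array([np.r_[j2w([9+31*np.cos(t),-91+31*np.sin(t)]),26] for t in a])
q=((w2p(P,K,T)-[300,180]+.5)*6).astype(np.int32);cv2.polylines(c,[q.reshape(-1,1,2)],True,(255,0,0),1)
cv2.imwrite('pics/t22.png',c[:,:,::-1]);cv2.imwrite('pics/t22f.png',im[:,:,::-1])
"
```

```text
t 27.275 jig [-196.1  179. ] z 364.2 rot [-3.141 -0.     1.557] F jig [0.12 0.21] -0.24 open 0.004772375095033795
```

View pics/s22.png

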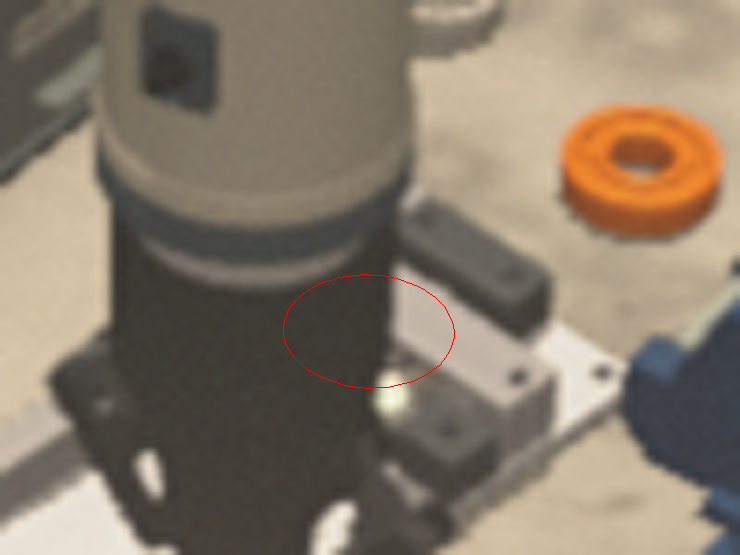

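View pics/t22.png

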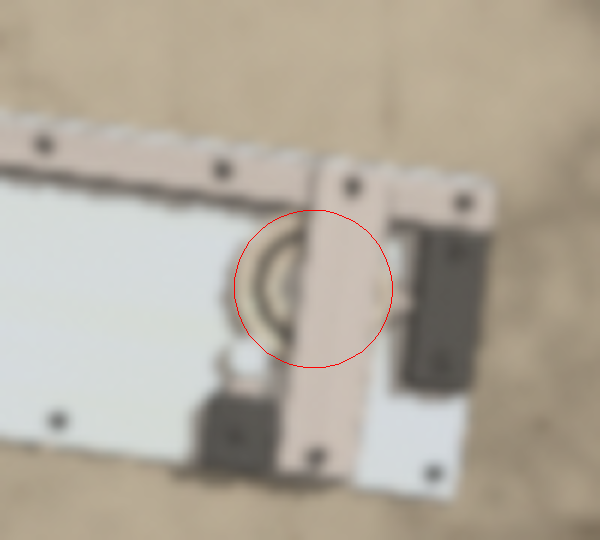

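The top crop shows the bearing on the predicted outline (rear rim at (236,288)), its upper rim against the fence, its right edge at the stop screw head at (398,303), and the nose at (250,362) bearing on its rear flank. I hand the job in.

```bash
python3 -c "
from rig import ticket
print(ticket.sign_off())"
```

```text
the job is handed in; nothing more can be done
None
```

The big bearing is loaded in the jig, against the fence and the stop screw, and I handed the job in at about 27 s. No verdict was reported.

- **Sliding:** With the gripper shut, I pushed the bearing sideways onto the fence at jig y of about 95 mm and felt about 5 N there. I then pushed it from behind along the fence past the plunger (at most about 4 N in the readings between moves) and under the bridge.
- **Pressing:** The finger force rose sharply with the bearing at jig y of about -91 mm, inside the expected -93 to -83 mm. I held it for about 1.2 s at 6.3 to 7.2 N on the finger. The plunger adds an estimated 2 N, so I put the force on the screw at about 9 N. That figure is worked out, not measured directly.
- **Last check:** After letting go, the top view showed the bearing on the outline for jig (9, -91) mm, at the fence and the screw head, with the plunger's nose behind it. The final scene view was hidden by the arm. No check disagreed. I have no direct reading of the force left on the screw.
- **Bystanders:** I kept the arm away from the small bearing, glue bottle and marker, but did not measure their positions again at the end.

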